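# Load a battery pack into its charging dock and latch it home

## Robot

A 7-joint arm with a two-finger parallel gripper is mounted at the origin on the work surface. World frame = base frame: x ahead of the robot, y to its left, z up, the work surface at z = 0. Lengths are in m, angles in rad, forces in N, time in s.
With the tool pointing down it reaches from about 0.4 to 0.85 m from the base axis. Payload 10.4 kg.
Tool frame: the origin (TCP) lies between the finger pads; the fingertips stand 11 mm ahead of it and the grasp point (between the pads) lies 8 mm behind it; z points along the fingers, y is the direction in which the jaws open and shut (so a half turn about z gives the same grasp; the last joint's range is limited). The gripper opens to 87 mm and grips with 3 to 60 N. Pads are 19 mm wide; open, the fingers measure 117 mm over their backs; the gripper's body (75 mm by 190 mm) begins 51 mm behind the grasp point.
Start: joints at [-1.194, 0.332, -0.065, 1.46, 0.022, 1.35, -0.088], TCP at [0.243, 0.576, 0.234] pointing down, gripper open.
Joint ranges: [-2.6, 2.6], [-0.5, 2.12], [-1.47, 1.34], [0.16, 2.42], [-1.27, 4.41], [0.06, 2.06], [-2.6, 2.6]. Speed limits (rad/s): [2.22, 2.22, 2.79, 2.79, 3.14, 3.14, 3.14].

## Interface

Orientations are given as a unit quaternion [x, y, z, w].
In Python, from bench import r, eyes gives the robot as it stands.
- The arm moves only by the shell command python3 -m inch 'ROWS' [FORCE]. ROWS is a JSON object of lists of equal length, an entry for each row: "translation": the shift along the world's x, y, z scaled (see below), a list of three; "rot": the turn, a rotation vector about the world's x, y, z scaled (see below), a list of three; "jaw": the finger opening in mm, from 0 to 87. In form: {"translation": [[tx, ty, tz], ...], "rot": [[ax, ay, az], ...], "jaw": [jaw, ...]}. A call has 1 to 20 rows; each row is the pose to reach, as a shift and turn from the pose measured when the call began; what a row does not reach only later rows make up. The controller multiplies each number of a shift by 100 mm and each number of a turn by 60 degrees. A row lasts 1/10 s, in which the tool goes at most 50 mm and 8.59 degrees, less where a joint would pass 70% of its speed; a pose out of reach is approached as far as the arm can. A call with a number of a shift or a turn outside -1 to 1 is refused whole. A call with a gripper value outside its range is refused whole. The fingers move at their own pace and stop on an object; FORCE is the grip in N (left out, the last holds). Time passes only in rows, so rows that repeat a pose let the fingers close. It gives the time, the measured TCP pose, the force and the opening at its end, in the units of the state.
- r.read_state(): the state, without advancing time (a new reading comes with each control period).
- eyes.camera(name): name is "side" or "top" or "wrist"; returns the picture (480x640x3 uint8, blue, green, red); there is no depth.
- eyes.calibration(name): a dict with "fx", "fy", "cx", "cy" (pixels), "R" (3x3) and "t" (3): a world point X has camera coordinates R X + t; the wrist camera has in their place "hand_eye" (4x4, takes a point from camera to tool coordinates, whose origin is the TCP and whose axes are the flange's). Camera axes: x right, y down, z forward; pixel columns grow to the right and rows downward; lengths in m; the calibration is good to about 2 mm. A picture is of the moment at which its call begins: read the wrist's pose just before it. calibration takes no time and is no camera call.
- r.close_job(): hands the job in, once; it reports no verdict.
The state is a dict: "time": time; "joint_positions": joint angles; "joint_vel": joint speeds; "joint_torque": joint torques, N m; "ee_pos": TCP position; "eef_rot": TCP orientation; "ft_force": force on the tool from outside, world axes, zero at the start; "torque": the same for the moment, N m; "width": finger opening in m.
Only numpy, scipy, OpenCV 4.12 (cv2) and the standard library are available. Lean on these libraries where they do the work, as an engineer would, in place of code of your own. Each camera call takes 0.05 s, during which the arm holds its last target. There are 200 camera calls.

## Task

Load the battery pack that has the pull handle into the charging dock on the bench: set it down on the tray in front of the bay with the handle outwards and let go, then slide it in until it meets the sprung contacts. Flip the bail of the dock's draw latch over the hook-shaped keeper on top of the pack, then press the lever down past centre until it lies flat and stays there, the pack drawn fully home. Leave the other things on the bench where they are.

Things in the scene. Friction and masses are not known exactly. Their poses are not given: they have to be found in the camera images.
- dock: Grey charging dock fixed to the bench, 325 mm long, 104 wide, 63 high without its latch. Origin under the bay's mouth, at bench height; x points into the bay, y left of x, z up. Its flat 8 mm thick tray runs from x = -110 to 215 mm, open in front of x = -28. From x = 80 to 150 a hood (underside z = 60, top 63 mm) covers the bay, so the pack must slide in; a charger housing (z to 63) fills x = 150 to 215.
- bay_mouth (a point): Dock x = 0, y = 0, z = 8 mm: middle of the bay's mouth, on the tray's top, where the pack slides; axes as the dock's. Flared guides (32 mm high) narrow from about 90 mm apart at x = -28 mm to 66 at x = 0. Behind it the cheeks are 64 mm apart, 44 mm high, open above until the hood at x = 80. Fingers holding the pack's sides do not fit between the cheeks.
- contacts_face (a point): Middle of the bay's contact block face, with four brass fingers, dock x = 126, z = 46 mm, 44 wide, 20 high; it springs back along the dock's x at 5 N/mm. The pack meets it when the pack's origin is at dock x = 61 mm; the latch draws the pack 4 mm further to x = 65 mm: fully home, its handle end flush with the bay's mouth.
- lever_pivot (a point): Hinge axis of the latch lever: dock x = 98, y = 0, z = 74 mm; the axis runs along the dock's y; axes as the dock's.
- latch_lever (a joint): Draw latch lever, rad: 0 = closed, lying flat over the hood, pointing to dock +x; 1.57 = upright; stop at 1.95, leaning to the mouth. 95 mm long: a 20 mm wide steel strap, then from 39 mm on a rubber grip 16 mm wide, 14 thick. Starts about upright. It stays where it is left (about 1 N at the tip moves it, 2 to 3 N when it draws the pack); pressed past centre it stays closed.
- lever_tip (a point): Point on the lever's centre line, 90 mm from its pivot. Its x axis points from the pivot along the lever.
- latch_bail (a joint): Angle of the bail on the lever, rad: 0 = closed place, grows as it is lifted towards the lever, which it meets at 2.95. Its slope above level, towards the mouth, is latch_bail - latch_lever - 0.07. Starts standing, leaning to the mouth, the lever just behind it. Friction holds it within 40 degrees of upright; tipped further to the mouth it falls by its own weight.
- bail_hinge (a point): Where the bail turns on the lever: 24 mm from the lever's pivot, 9 degrees below the lever's line when closed. Bail: U of 8 mm steel rod, 94 mm from this hinge to its cross bar, arms 48 mm apart (56 over all), one on either side of the lever.
- bail_bar (a point): Middle of the bail's 8 mm cross bar, 41 mm long along the dock's y. With the lever upright and the pack against the contacts the bar passes down 3 to 12 mm in front of the keeper's lip, onto the pack's top; with the pack 4 mm or more short of the contacts it may land on the keeper. Pressing the lever to 0 pulls the bar under the lip and draws the pack in.
- pack: Black battery pack, 130 mm long (x), 60 wide (y), 50 high, about 0.8 kg, aluminium end plates. Origin under its centre; x points to the end with the brass contacts, which goes into the bay first; the pull handle is on the -x end, the steel keeper on top near it. Starts flat on the bench.
- pull_handle (a point): Middle of the upright part of the pull handle, a vertical D loop of 12 mm thick rubber-covered bar in the pack's middle plane: 99 mm behind the pack's centre (34 mm out of its -x end), 27 mm above its underside; the upright part runs from 17 to 37 mm, the loop from 6 to 48 mm. Axes as the pack's.
- keeper (a point): Where the bar ends up under the keeper's hook (bar centre): pack x = -37, y = 0, z = 56 mm. The keeper is 26 mm wide: an upright 5 mm plate, x = -33 to -28 mm, rising 16 mm above the pack's top, with a lip reaching to x = -40 mm (underside z = 61, top z = 66 mm): the hook opens to -x, the handle end. Axes as the pack's.
- multimeter: Bystander: black multimeter lying flat, 150 x 74 x 36 mm; origin under its centre.
- screwdriver: Bystander: screwdriver lying along its x, 200 mm long.
- spanner: Bystander: steel spanner lying along its x, 160 mm long.
- plain_pack: Bystander: smaller black battery, 95 x 60 x 40 mm, without handle or keeper; not to be loaded.
- tape_roll: Bystander: roll of tape lying flat, 90 mm across, 24 mm high.
- screw_tray: Bystander: white tray with three compartments, 110 x 160 x 32 mm.
- pen_cup: Bystander: grey empty cup, 72 mm across, 80 mm high.
- caliper_case: Bystander: flat grey case, 90 x 240 x 26 mm.

How it is judged:
By the outcome, as a careful person would: the job done as asked, in the order asked, and still so for the second after the job is handed in, with the robot touching nothing.
It also fails if it takes over 72 s, if anything falls off the work surface, if the arm or the gripper's body presses on something with over 40 N, if the wrist force passes 120 N, or if a joint passes its speed limit or range.

## Working session

There is one attempt and no reset: what is moved stays moved. The work goes in short steps, Python scripts to look and compute and a shell command to move; the robot and the scene stay as the last step left them, time stands still between calls to the robot, and variables do not carry over. Pictures are saved under pics/ and viewed, about 8 in all and at most 12, crops included, and the job is handed in when it is done.

```bash
mkdir -p pics; ls; python3 - <<'E'
from bench import r, eyes
import cv2, numpy as np
s=r.read_state(); print({k:np.round(v,3).tolist() for k,v in s.items()})
for n in ("top","side"):
    im=eyes.camera(n); cv2.imwrite(f"pics/{n}0.png",im)
    c=eyes.calibration(n); print(n,{k:np.round(v,4).tolist() for k,v in c.items()})
print({k:np.round(v,4).tolist() for k,v in eyes.calibration("wrist").items()})
E
```

```text
pics
{'time': 0.0, 'joint_positions': [-1.194, 0.333, -0.065, 1.461, 0.022, 1.35, -0.088], 'joint_vel': [0.001, 0.0, -0.001, -0.0, -0.0, 0.0, 0.001], 'joint_torque': [-0.001, -62.324, 0.024, -38.99, -0.062, 0.039, 0.0], 'ee_pos': [0.243, 0.575, 0.233], 'eef_rot': [0.199, 0.98, -0.001, -0.0], 'ft_force': [-0.352, 0.578, -0.643], 'torque': [-0.053, -0.0, 0.063], 'width': 0.087}
top {'fx': 534.6681, 'fy': 534.6681, 'cx': 323.6009, 'cy': 225.8705, 'R': [[0.0224, -0.9994, 0.0281], [-0.9963, -0.0247, -0.0825], [0.0831, -0.0261, -0.9962]], 't': [-0.0909, 0.5045, 1.2214]}
side {'fx': 446.2636, 'fy': 446.2636, 'cx': 318.5982, 'cy': 241.5776, 'R': [[0.7086, -0.7056, -0.0062], [-0.5239, -0.5202, -0.6745], [0.4727, 0.4812, -0.7382]], 't': [-0.3829, 0.2777, 0.9578]}
{'fx': 352.9376, 'fy': 352.9376, 'cx': 323.9961, 'cy': 243.3151, 'hand_eye': [[-0.0006, -0.9552, -0.2959, 0.0825], [1.0, -0.0008, 0.0005, 0.0009], [-0.0007, -0.2959, 0.9552, -0.151], [0.0, 0.0, 0.0, 1.0]]}
```

View pics/top0.png

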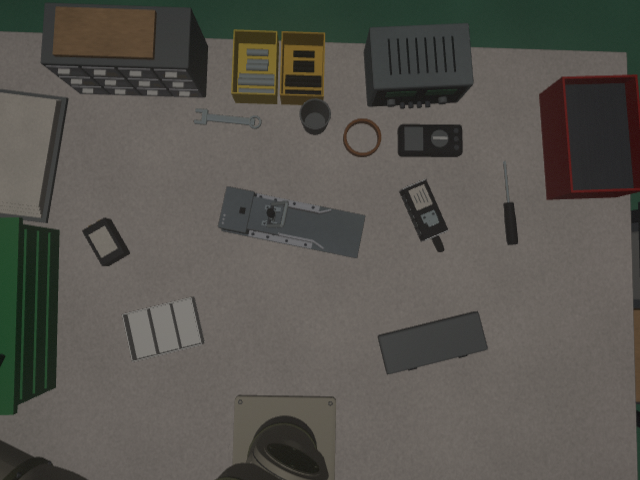

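View pics/side0.png

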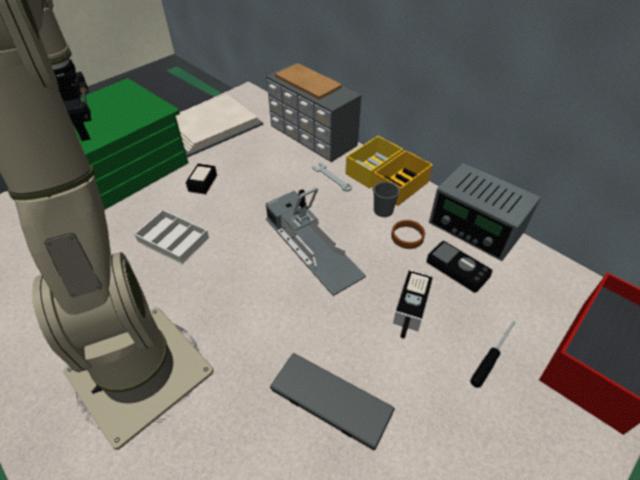

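The top view shows the dock at about (220–365, 187–257), with its open tray to the right (world -y). The handled pack is at (425,210), its handle at (438,245), and the bystanders are clear of both. The side view shows the latch upright at about (308,195). I'll enlarge the dock and pack.

```bash
cat > h.py <<'E'
import numpy as np, cv2
from scipy.spatial.transform import Rotation as Rn
from bench import r, eyes
def cam(n, s=None):
    c=eyes.calibration(n)
    K=np.array([[c['fx'],0,c['cx']],[0,c['fy'],c['cy']],[0,0,1]])
    if n=='wrist':
        H=np.eye(4); H[:3,:3]=Rn.from_quat(s['eef_rot']).as_matrix(); H[:3,3]=s['ee_pos']
        M=np.linalg.inv(H@np.array(c['hand_eye'])); return K,M[:3,:3],M[:3,3]
    return K,np.array(c['R']),np.array(c['t'])
def plane(C,uv,z):
    K,R,t=C; o=-R.T@t; d=R.T@np.linalg.inv(K)@[uv[0],uv[1],1.]
    return o+d*(z-o[2])/d[2]
def proj(C,X):
    K,R,t=C; p=K@(R@np.asarray(X,float)+t); return p[:2]/p[2]
def tri(Cs,uvs):
    A=[];b=[]
    for (K,R,t),uv in zip(Cs,uvs):
        P=K@np.c_[R,t]
        for i in (0,1):
            q=uv[i]*P[2]-P[i]; A.append(q[:3]); b.append(-q[3])
    x=np.linalg.lstsq(np.array(A),np.array(b),rcond=None)[0]
    return x,[np.linalg.norm(proj(C,x)-u) for C,u in zip(Cs,uvs)]
def shot(n,name):
    s=r.read_state(); im=eyes.camera(n); cv2.imwrite(f"pics/{name}.png",im); return s,im
E
python3 - <<'E'
from h import *
im=cv2.imread('pics/top0.png')
c=cv2.resize(im[170:270,210:460],None,fx=3.2,fy=3.2,interpolation=cv2.INTER_CUBIC)
c=np.clip(c.astype(float)*1.6,0,255).astype('uint8')
cv2.imwrite('pics/c1.png',c)
C=cam('top')
for n,uv,z in [('trayR',(365,211),.008),('trayL',(357,257),.008),('chA',(228,187),.063),('chB',(219,230),.063),('pack',(425,210),.05),('handle',(438,245),.04)]:
    print(n,plane(C,uv,z).round(3))
E
```

```text
trayR [ 0.545 -0.176  0.008]
trayL [ 0.436 -0.159  0.008]
chA [0.586 0.139 0.063]
chB [0.488 0.156 0.063]
pack [ 0.546 -0.31   0.05 ]
handle [ 0.467 -0.343  0.04 ]
```

View pics/c1.png

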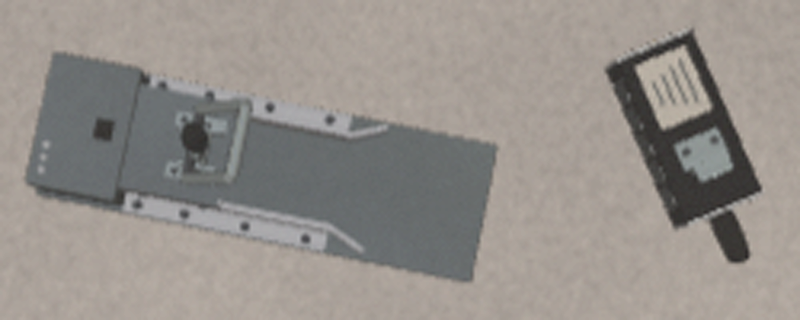

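The crop shows the dock with its tray end at crop (497,147)/(472,281) and the bail lying at crop (235,140). On the pack, the handle points down at (735,250) and the contact end is at the top.

```bash
python3 - <<'E'
from h import *
C=cam('top'); f=lambda u,v:(u/3.2+210-.34,v/3.2+170-.34)
P=lambda u,v,z:plane(C,f(u,v),z)[:2]
a=P(497,147,.008);b=P(472,281,.008);c=P(56,53,.063);d=P(27,183,.063)
print('tray',a.round(3),b.round(3),'w',np.linalg.norm(a-b)); print('charger',c.round(3),d.round(3),np.linalg.norm(c-d))
m=(a+b)/2;n=(c+d)/2;x=n-m;print('len',np.linalg.norm(x),'ang',np.degrees(np.arctan2(x[1],x[0])),'origin',m+x/np.linalg.norm(x)*.11)
q=[P(*p,.05) for p in [(608,65),(692,32),(760,187),(678,226)]]
print(np.round(q,3),[np.linalg.norm(q[i]-q[i-1]).round(3) for i in range(4)])
e=(q[0]+q[1]-q[2]-q[3])/2;print('pack',np.mean(q,0),np.degrees(np.arctan2(e[1],e[0])))
print('handle',P(740,250,.03))
E
```

```text
tray [ 0.534 -0.176] [ 0.435 -0.16 ] w 0.10055308504758156
charger [0.587 0.141] [0.495 0.158] 0.0937125127565036
len 0.32267910999955496 ang 79.95193531330617 origin [ 0.50409821 -0.05977066]
[[ 0.591 -0.251]
 [ 0.617 -0.311]
 [ 0.506 -0.361]
 [ 0.477 -0.302]] [np.float64(0.125), np.float64(0.066), np.float64(0.121), np.float64(0.066)]
pack [ 0.54771962 -0.30641442] 24.149684369423447
handle [ 0.46167594 -0.35177092]
```

```bash
for i in 1 2 3 4 5 6 7 8 9; do python3 -m inch '{"translation":[[0.1,-0.33,0.03],[0.2,-0.67,0.07],[0.3,-1,0.1]],"rot":[[0,0,-0.083],[0,0,-0.167],[0,0,-0.25]],"jaw":[87,87,87]}' | tail -c 300; done; python3 - <<'E'
from h import *
s,im=shot('wrist','w1'); print(s['time'],s['ee_pos'],s['eef_rot'],s['joint_positions'],s['ft_force'])
C=cam('wrist',s)
for X in [(.545,-.306,.05),(.457,-.347,.03),(.504,-.06,.008)]: print(proj(C,X))
E
```

```text
time: 0.4
ee_pos: [0.2733, 0.474, 0.2424]
eef_rot: [0.326, 0.945, -0.001, -0.0]
ft_force: [-0.3, 0.3, -0.5]
width: 0.0873
time: 0.7
ee_pos: [0.3035, 0.3723, 0.2523]
eef_rot: [0.449, 0.894, -0.001, -0.0]
ft_force: [1.0, 0.0, -0.0]
width: 0.0872
time: 1.0
ee_pos: [0.3336, 0.2707, 0.2623]
eef_rot: [0.563, 0.826, -0.001, -0.001]
ft_force: [0.6, -0.1, 0.4]
width: 0.0867
time: 1.3
ee_pos: [0.3637, 0.1691, 0.2723]
eef_rot: [0.667, 0.745, -0.001, -0.001]
ft_force: [1.3, 0.4, 0.8]
width: 0.0871
time: 1.6
ee_pos: [0.3937, 0.0675, 0.2824]
eef_rot: [0.76, 0.65, -0.001, -0.001]
ft_force: [-0.4, -0.1, 0.2]
width: 0.0872
time: 1.9
ee_pos: [0.4238, -0.0341, 0.2925]
eef_rot: [0.84, 0.543, -0.001, -0.001]
ft_force: [0.7, 0.3, -0.0]
width: 0.0867
time: 2.2
ee_pos: [0.4538, -0.1357, 0.3026]
eef_rot: [0.904, 0.427, -0.0, -0.001]
ft_force: [1.2, 0.3, -0.6]
width: 0.0871
time: 2.5
ee_pos: [0.4839, -0.2372, 0.3128]
eef_rot: [0.953, 0.304, 0.0, -0.001]
ft_force: [0.1, -0.1, 0.1]
width: 0.087
time: 2.8
ee_pos: [0.5143, -0.3383, 0.3227]
eef_rot: [0.984, 0.176, 0.0, -0.001]
ft_force: [0.5, -0.2, 0.8]
width: 0.0869
2.8 [ 0.51429175 -0.33831683  0.32265846] [ 9.84429905e-01  1.75771480e-01  5.27373175e-05 -1.46520603e-03] [-0.15521054  0.3703384   0.90521195  1.37709432 -0.29080409  1.53314721
 -0.48984762] [ 0.54248525 -0.17398476  0.81817505]
[309.19821558 171.30474584]
[316.88898705 244.45223741]
[115.58634356 130.43082143]
```

View pics/w1.png

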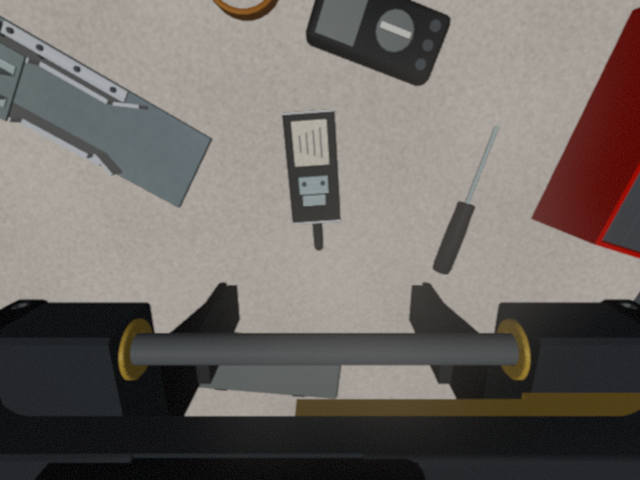

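The wrist view shows the pack's top at corners ≈(283,116), (334,111), (340,218) and (292,222), with the handle at (318,237). The tray end is at (211,138)/(180,207).

```bash
python3 - <<'E'
from h import *
im=cv2.imread('pics/w1.png'); s=r.read_state(); C=cam('wrist',s)
g=cv2.cvtColor(im,cv2.COLOR_BGR2GRAY)
q=np.array([(283,116),(334,111),(340,218),(292,222)],np.float32).reshape(-1,1,2)
q=cv2.cornerSubPix(g,q,(4,4),(-1,-1),(3,50,.01)).reshape(-1,2);print(q.round(1).tolist())
X=np.array([plane(C,p,.05)[:2] for p in q]);print(X.round(4).tolist(),[np.linalg.norm(X[i]-X[i-1]).round(3) for i in range(4)])
e=(X[0]+X[1]-X[2]-X[3])/2;ang=np.arctan2(e[1],e[0]);print('pack',X.mean(0),np.degrees(ang))
h=plane(C,(318,237),.045)[:2];print('handle ray',h)
t=np.array([(211,138),(180,207)],np.float32).reshape(-1,1,2)
t=cv2.cornerSubPix(g,t,(5,5),(-1,-1),(3,50,.01)).reshape(-1,2)
T=np.array([plane(C,p,.008)[:2] for p in t]);d=T[0]-T[1];print(t,T.round(4),np.linalg.norm(d),np.degrees(np.arctan2(d[0],-d[1])),T.mean(0))
a=np.radians(80);print('dock0',T.mean(0)+.11*np.array([np.cos(a),np.sin(a)]))
R=Rn.from_quat(s['eef_rot']).as_matrix();print('toolx',np.degrees(np.arctan2(R[1,0],R[0,0])))
E
```

```text
[[281.70001220703125, 115.0], [333.79998779296875, 110.9000015258789], [340.0, 218.5], [292.70001220703125, 222.0]]
[[0.593, -0.262], [0.6168, -0.3158], [0.5032, -0.3657], [0.4795, -0.3124]] [np.float64(0.124), np.float64(0.059), np.float64(0.124), np.float64(0.058)]
pack [ 0.5481333  -0.31396996] 23.79113709937182
handle ray [ 0.47041915 -0.34846405]
[[212.22908 138.34894]
 [179.23837 207.51315]] [[ 0.5374 -0.1827]
 [ 0.4363 -0.1632]] 0.10295520965627447 79.06380508906156 [ 0.48681791 -0.17296975]
dock0 [ 0.50591921 -0.0646409 ]
toolx 19.711281861691734
```

```bash
python3 -m inch '{"translation":[[0.08,0.06,-0.25],[0.17,0.12,-0.5],[0.26,0.18,-0.75],[0.34,0.24,-1],[0.34,0.24,-1]],"rot":[[0,0,0.02],[0,0,0.04],[0,0,0.06],[0,0,0.07],[0,0,0.07]],"jaw":[87,87,87,87,87]}' ; python3 -m inch '{"translation":[[0,0,-0.25],[0,0,-0.5],[0,0,-0.75],[0,0,-1],[0,0,-1]],"rot":[[0,0,0],[0,0,0],[0,0,0],[0,0,0],[0,0,0]],"jaw":[87,87,87,87,87]}'; python3 - <<'E'
from h import *
s,im=shot('wrist','w2'); C=cam('wrist',s); print(s['ee_pos'],s['joint_positions'])
for X in [(.548,-.314,.05),(.4575,-.354,.03)]: print(proj(C,X))
E
```

```text
time: 3.35
ee_pos: [0.5476, -0.3162, 0.2179]
eef_rot: [0.978, 0.208, -0.003, -0.002]
ft_force: [-0.2, 0.4, 0.2]
width: 0.0868
time: 3.85
ee_pos: [0.5461, -0.3157, 0.1161]
eef_rot: [0.978, 0.208, -0.005, -0.003]
ft_force: [-0.9, 0.1, -0.1]
width: 0.0871
[ 0.54610757 -0.31567807  0.11612082] [-0.13289182  0.54575763  0.79235537  1.60628908 -0.40878145  1.17645736
 -0.40041452]
[325.8693602  260.14503063]
[325.42196351 368.61530422]
```

View pics/w2.png

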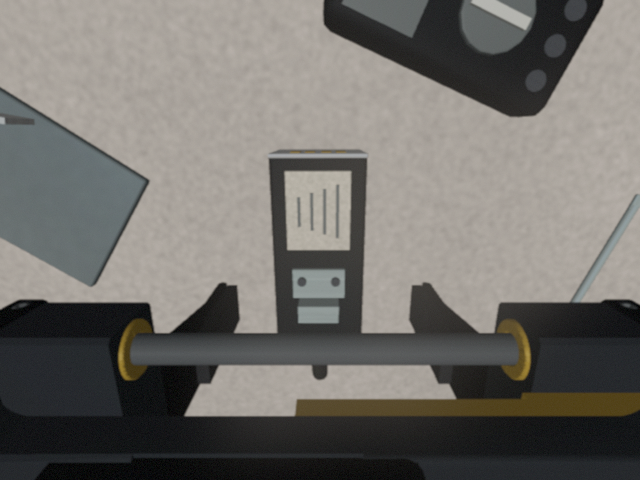

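The pack's front top edge runs from (269,157) to (367,157), well centred between the fingers. The keeper lip is at (318,315) and the tray end at (148,181)/(93,286).

```bash
python3 - <<'E'
from h import *
s=r.read_state(); C=cam('wrist',s)
a,b=[plane(C,p,.05)[:2] for p in [(269,158),(367,158)]]
print(a,b,np.linalg.norm(a-b)); d=a-b; ang=np.arctan2(-d[0],d[1]); e=np.array([np.cos(ang),np.sin(ang)])
print(np.degrees(ang),(a+b)/2-.065*e)
k=[plane(C,p,.066)[:2] for p in [(298,323),(339,323)]];print('keeper lip',k,np.linalg.norm(k[0]-k[1]),np.mean(k,0)+.040*e)
T=np.array([plane(C,p,.008)[:2] for p in [(148,181),(93,286)]]);print(T.round(4),np.linalg.norm(T[0]-T[1]),T.mean(0))
a=np.radians(79.5);print('dock0',T.mean(0)+.11*np.array([np.cos(a),np.sin(a)]))
E
```

```text
[ 0.59426313 -0.25688317] [ 0.61833842 -0.31090216] 0.05914111146640653
24.02167532436866 [ 0.54693033 -0.31035301]
keeper lip [array([ 0.50674346, -0.31386298]), array([ 0.517644  , -0.33810118])] 0.026576527915523014 [ 0.54872939 -0.30969879]
[[ 0.5373 -0.1766]
 [ 0.4369 -0.1585]] 0.10202292599854441 [ 0.48705722 -0.16755526]
dock0 [ 0.50710313 -0.05939722]
```

```bash
python3 -m inch '{"translation":[[0.02,0.05,-0.2],[0.02,0.05,-0.45],[0.02,0.05,-0.7],[0.02,0.05,-0.88],[0.02,0.05,-0.89],[0.02,0.05,-0.89],[0.02,0.05,-0.89],[0.02,0.05,-0.89],[0.02,0.05,-0.89],[0.02,0.05,-0.89]],"rot":[[0,0,0],[0,0,0],[0,0,0],[0,0,0],[0,0,0],[0,0,0],[0,0,0],[0,0,0],[0,0,0],[0,0,0]],"jaw":[87,87,87,87,87,50,50,50,50,50]}' 40; python3 -m inch '{"translation":[[0,0,0],[0,0,0],[0,0,0]],"rot":[[0,0,0],[0,0,0],[0,0,0]],"jaw":[50,50,50]}'
```

```text
time: 4.9
ee_pos: [0.5492, -0.311, 0.0298]
eef_rot: [0.978, 0.208, -0.004, -0.003]
ft_force: [-2.1, 3.8, 6.3]
width: 0.0596
time: 5.2
ee_pos: [0.5492, -0.3109, 0.0298]
eef_rot: [0.978, 0.208, -0.004, -0.003]
ft_force: [-0.3, 0.4, 0.7]
width: 0.0597
```

```bash
python3 -m inch '{"translation":[[0,0,0.2],[0,0,0.45],[0,0,0.7],[0,0,0.7]],"rot":[[0,0,0],[0,0,0],[0,0,0],[0,0,0]],"jaw":[50,50,50,50]}'; python3 -m inch '{"translation":[[-0.06,0.15,0],[-0.12,0.32,0],[-0.18,0.5,0],[-0.24,0.7,0],[-0.29,0.86,0],[-0.29,0.86,0]],"rot":[[0,0,0.08],[0,0,0.18],[0,0,0.28],[0,0,0.38],[0,0,0.465],[0,0,0.465]],"jaw":[50,50,50,50,50,50]}'; python3 -m inch '{"translation":[[-0.06,0.15,0],[-0.12,0.32,0],[-0.18,0.5,0],[-0.24,0.7,0],[-0.29,0.86,0],[-0.29,0.86,0]],"rot":[[0,0,0.08],[0,0,0.18],[0,0,0.28],[0,0,0.38],[0,0,0.465],[0,0,0.465]],"jaw":[50,50,50,50,50,50]}';python3 - <<'E'
from h import *
s,im=shot('wrist','w3'); C=cam('wrist',s); print(s['ee_pos'],s['eef_rot'],s['joint_positions'])
E
```

```text
time: 5.6
ee_pos: [0.5502, -0.3119, 0.1021]
eef_rot: [0.978, 0.208, -0.002, -0.002]
ft_force: [0.6, -1.2, -7.8]
width: 0.0599
time: 6.2
ee_pos: [0.5201, -0.2226, 0.0999]
eef_rot: [0.898, 0.44, -0.003, -0.003]
ft_force: [1.2, 0.3, -7.4]
width: 0.0597
time: 6.8
ee_pos: [0.49, -0.1344, 0.0985]
eef_rot: [0.764, 0.645, -0.004, -0.003]
ft_force: [0.7, 0.8, -8.3]
width: 0.0594
[ 0.49000949 -0.13442987  0.09848   ] [ 0.76394475  0.64525829 -0.00439815 -0.00328834] [-0.36785686  0.22950408  0.60996535  1.94327321 -0.14940947  1.02471737
  0.14102742]
```

View pics/w3.png

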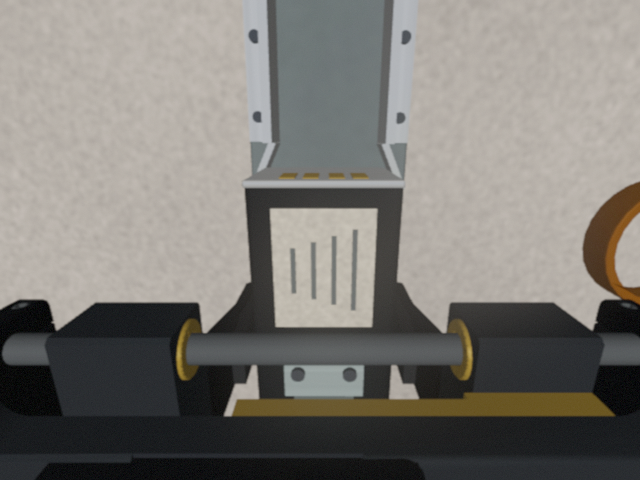

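The pack is held over the tray, front edge (246,184)–(403,184), aligned with the bay whose cheeks are at about x=270 and 390. I'll measure the lateral and yaw offset from the cheek edges.

```bash
python3 - <<'E'
from h import *
im=cv2.imread('pics/w3.png'); g=cv2.cvtColor(im,cv2.COLOR_BGR2GRAY).astype(float); s=r.read_state(); C=cam('wrist',s)
pts=[]
for v in (15,55,75,95,135):
    row=cv2.GaussianBlur(g,(5,5),0)[v]
    d=np.diff(row)
    L=[i for i in range(240,300) if abs(d[i])>5 and abs(d[i])==abs(d[i-3:i+4]).max()]
    R=[i for i in range(360,425) if abs(d[i])>5 and abs(d[i])==abs(d[i-3:i+4]).max()]
    print(v,[(i,int(d[i])) for i in L],[(i,int(d[i])) for i in R])
f=[plane(C,p,.0985-.0298+.05)[:2] for p in [(246,184),(403,184)]]; print('front',f,np.linalg.norm(f[0]-f[1]))
R=Rn.from_quat(s['eef_rot']).as_matrix();print('toolx',np.degrees(np.arctan2(R[1,0],R[0,0])))
E
```

```text
15 [(266, -27), (275, 10)] [(383, -7), (392, 25)]
55 [(268, -30), (276, 9)] [(381, -6), (390, 23)]
75 [(269, -26), (277, 10)] [(380, -6), (388, 23)]
95 [(269, -28), (278, 9)] [(379, -6), (387, 24)]
135 [(271, -27), (279, 9)] [(377, -6), (385, 24)]
front [array([ 0.47260426, -0.06674452]), array([ 0.52968811, -0.07662436])] 0.05793251985441517
toolx 80.14955873862422
```

```bash
python3 - <<'E'
from h import *
s=r.read_state(); C=cam('wrist',s)
P=lambda u,v,z=.044:plane(C,(u+.5,v),z)[:2]
n=P(271,135);m=P(385,135);f=P(266,15);h=P(392,15)
a=(n+m)/2;b=(f+h)/2;e=b-a;L=np.linalg.norm(e);e/=L
print(np.linalg.norm(n-m),np.linalg.norm(f-h),a,b,np.degrees(np.arctan2(e[1],e[0])))
for nm,p in [('tcp',s['ee_pos'][:2]),('front',np.array([.50115,-.07168]))]:
    d=p-a;print(nm,'lat left',(-e[1]*d[0]+e[0]*d[1])*1e3)
# mouth: cheek near end at row ~143 
print('mouth approx',(P(272,143)+P(384,143))/2)
E
```

```text
0.0634584164618775 0.06394573069289164 [ 0.50569912 -0.05528699] [0.5159802  0.00202469] 79.82993748848817
tcp lat left 0.8186365189734365
front lat left 1.5831190120808958
mouth approx [ 0.50498016 -0.05951153]
```

```bash
python3 -m inch '{"translation":[[0.01,0,-0.15],[0.01,0,-0.3],[0.01,0,-0.42],[0.01,0,-0.5],[0.01,0,-0.55],[0.01,0,-0.58],[0.01,0,-0.6],[0.01,0,-0.6]],"rot":[[0,0,0],[0,0,0],[0,0,0],[0,0,0],[0,0,0],[0,0,0],[0,0,0],[0,0,0]],"jaw":[50,50,50,50,50,50,50,50]}'
```

```text
time: 7.65
ee_pos: [0.4916, -0.1359, 0.0389]
eef_rot: [0.765, 0.644, -0.004, -0.003]
ft_force: [-0.1, -0.1, -6.7]
width: 0.0597
```

```bash
python3 -m inch '{"translation":[[0,0,-0.01],[0,0,-0.015],[0,0,-0.02]],"rot":[[0,0,0],[0,0,0],[0,0,0]],"jaw":[50,50,50]}'
```

```text
time: 7.95
ee_pos: [0.4919, -0.1359, 0.0377]
eef_rot: [0.765, 0.644, -0.004, -0.003]
ft_force: [-6.1, 2.2, 9.9]
width: 0.0598
```

```bash
python3 -m inch '{"translation":[[0,0,0],[0,0,0],[0,0,0],[0,0,0.02],[0,0,0.2],[0,0,0.4],[0,0,0.6],[0,0,0.8],[0,0,0.8]],"rot":[[0,0,0],[0,0,0],[0,0,0],[0,0,0],[0,0,0],[0,0,0],[0,0,0],[0,0,0],[0,0,0]],"jaw":[87,87,87,87,87,87,87,87,87]}';  python3 -m inch '{"translation":[[-0.04,-0.2,0.1],[-0.08,-0.4,0.1],[-0.11,-0.6,0.1],[-0.14,-0.8,0.1],[-0.17,-0.95,0.1],[-0.17,-0.95,0.1]],"rot":[[0.08,-0.015,0],[0.16,-0.03,0],[0.24,-0.044,0],[0.33,-0.06,0],[0.41,-0.074,0],[0.41,-0.074,0]],"jaw":[87,87,87,60,60,60]}'; python3 - <<'E'
from h import *
s,im=shot('wrist','w4'); C=cam('wrist',s); print(s['ee_pos'],s['eef_rot'],s['joint_positions'])
print(proj(C,(.4742,-.2343,.056)),proj(C,(.4915,-.137,.058)))
E
```

```text
time: 8.85
ee_pos: [0.4935, -0.1363, 0.1203]
eef_rot: [0.765, 0.644, -0.002, -0.001]
ft_force: [-0.3, -0.5, 1.1]
width: 0.0867
time: 9.45
ee_pos: [0.474, -0.2361, 0.1285]
eef_rot: [0.75, 0.626, 0.164, -0.14]
ft_force: [-1.0, -0.9, -0.1]
width: 0.0703
[ 0.4740458  -0.23608547  0.1285464 ] [ 0.74975594  0.62561872  0.16416173 -0.13970743] [ 0.09848782  0.41755056  0.64724645  1.75079828 -0.62635112  1.36176294
  0.78429041]
[325.12094389 305.50329782] [324.5330754  164.96531994]
```

View pics/w4.png

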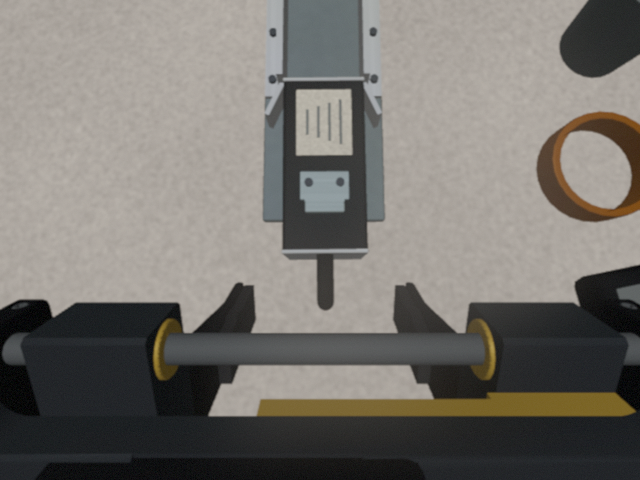

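The pack stands on the tray, released and square to the bay. Its handle is at (325,285–308), centred between the fingers, so I'll descend and grip it.

```bash
python3 -m inch '{"translation":[[0,0.02,-0.25],[0.01,0.04,-0.5],[0.01,0.05,-0.75],[0.01,0.05,-0.9],[0.01,0.05,-0.95],[0.01,0.05,-0.95],[0.01,0.05,-0.95],[0.01,0.05,-0.95],[0.01,0.05,-0.95],[0.01,0.05,-0.95],[0.01,0.05,-0.95]],"rot":[[0,0,0],[0,0,0],[0,0,0],[0,0,0],[0,0,0],[0,0,0],[0,0,0],[0,0,0],[0,0,0],[0,0,0],[0,0,0]],"jaw":[60,60,60,60,60,5,5,5,5,5,5]}' 25;python3 -m inch '{"translation":[[0,0,0],[0,0,0]],"rot":[[0,0,0],[0,0,0]],"jaw":[5,5]}'
```

```text
time: 10.6
ee_pos: [0.4761, -0.229, 0.034]
eef_rot: [0.749, 0.627, 0.164, -0.139]
ft_force: [-0.0, 0.4, -0.1]
width: 0.02
time: 10.8
ee_pos: [0.4761, -0.229, 0.034]
eef_rot: [0.749, 0.627, 0.164, -0.139]
ft_force: [-0.7, 0.6, 0.1]
width: 0.0113
```

```bash
python3 -m inch '{"translation":[[0.02,0.1,0],[0.035,0.2,0],[0.055,0.3,0],[0.07,0.4,0],[0.09,0.5,0],[0.106,0.6,0],[0.125,0.7,0],[0.14,0.8,0],[0.16,0.89,0],[0.16,0.89,0]],"rot":[[0,0,0],[0,0,0],[0,0,0],[0,0,0],[0,0,0],[0,0,0],[0,0,0],[0,0,0],[0,0,0],[0,0,0]],"jaw":[5,5,5,5,5,5,5,5,5,5]}'; python3 - <<'E'
from h import *
shot('top','t5'); s=r.read_state(); print(s['ft_force'],s['joint_positions'])
E
```

```text
time: 11.8
ee_pos: [0.4924, -0.1375, 0.034]
eef_rot: [0.748, 0.628, 0.164, -0.14]
ft_force: [0.9, 1.8, -0.9]
width: 0.0114
[ 0.49741912  3.48054274 -1.0666764 ] [-0.01502813  0.46128235  0.55988938  1.91562263 -0.73037988  1.12478522
  0.76570366]
```

```bash
python3 -m inch '{"translation":[[0.018,0.1,0],[0.035,0.2,0],[0.053,0.3,0],[0.066,0.37,0],[0.066,0.37,0]],"rot":[[0,0,0],[0,0,0],[0,0,0],[0,0,0],[0,0,0]],"jaw":[5,5,5,5,5]}'; for i in 1 2 3; do python3 -m inch '{"translation":[[0.0035,0.02,0],[0.007,0.04,0],[0.007,0.04,0]],"rot":[[0,0,0],[0,0,0],[0,0,0]],"jaw":[5,5,5]}'|sed -n '2p;4p'; done
```

```text
time: 12.35
ee_pos: [0.499, -0.099, 0.0341]
eef_rot: [0.747, 0.628, 0.164, -0.141]
ft_force: [0.9, 2.6, -2.1]
width: 0.0111
ee_pos: [0.4997, -0.0951, 0.0341]
ft_force: [0.3, -1.2, -1.8]
ee_pos: [0.5004, -0.0917, 0.0341]
ft_force: [-0.9, -6.1, -0.5]
ee_pos: [0.501, -0.0904, 0.034]
ft_force: [-2.9, -11.4, 2.0]
```

```bash
python3 -m inch '{"translation":[[0,0,0],[0,0,0],[0,0,0],[0,0,0],[-0.02,-0.1,0.2],[-0.035,-0.2,0.4],[-0.06,-0.3,0.65],[-0.075,-0.42,0.9],[-0.075,-0.42,0.9]],"rot":[[0,0,0],[0,0,0],[0,0,0],[0,0,0],[0,0,0],[0,0,0],[0,0,0],[0,0,0],[0,0,0]],"jaw":[32,32,32,32,32,32,32,32,32]}'; python3 - <<'E'
from h import *
s,im=shot('side','s6'); s,im2=shot('top','t6'); s,im3=shot('wrist','w6'); print(s['ee_pos'],s['joint_positions'])
a=cv2.resize(im[150:300,250:400],None,fx=4,fy=4,interpolation=cv2.INTER_CUBIC)
cv2.imwrite('pics/s6c.png',np.clip(a*1.4,0,255))
E
```

```text
time: 14.15
ee_pos: [0.4948, -0.1344, 0.1271]
eef_rot: [0.749, 0.627, 0.165, -0.137]
ft_force: [0.7, 0.2, -1.3]
width: 0.0321
[ 0.49371224 -0.13210955  0.1241883 ] [-0.079489    0.31372719  0.60956692  1.86865217 -0.61915213  1.24676468
  0.61716622][ WARN:0@2.613] global loadsave.cpp:1063 imwrite_ Unsupported depth image for selected encoder is fallbacked to CV_8U.
```

View pics/s6c.png

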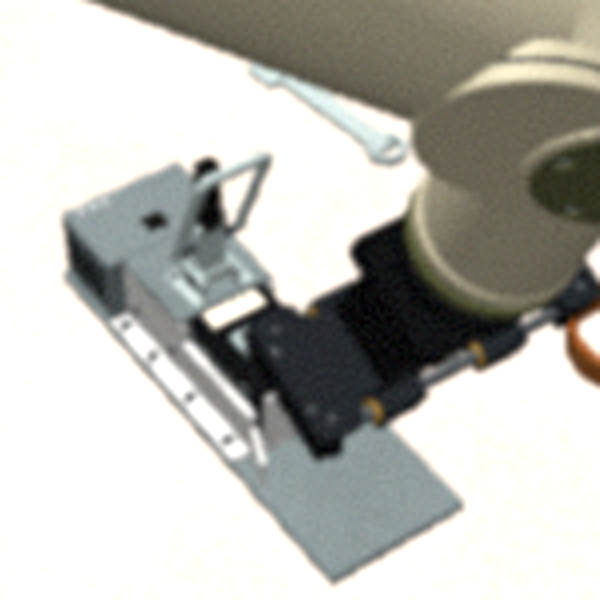

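View pics/w6.png

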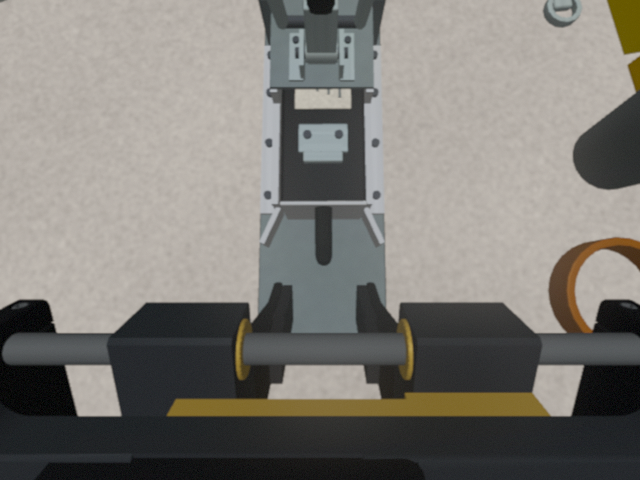

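The side crop shows the bail still standing, bar from (215,187) to (268,158) in the crop, with the lever behind it. The wrist view shows the pack between the cheeks, its rear edge at row ≈204, the keeper lip at row ≈161 and the hood edge at row ≈88.

```bash
python3 - <<'E'
from h import *
s=r.read_state(); C=cam('wrist',s)
e=np.array([.1766,.9843]);l=np.array([-e[1],e[0]])
D=lambda p,o=np.array([.505,-.0595]):((np.array(p[:2])-o)@e*1e3,(np.array(p[:2])-o)@l*1e3)
print(s['ee_pos'],'hood',D(plane(C,(323,88),.063)),'rear',D(plane(C,(323,204),.058)),'lip',D(plane(C,(323,161),.074)))
f=lambda u,v:(u/3.2+210-.34,v/3.2+170-.34); g=lambda u,v:(u/4+250-.4,v/4+150-.4)
for n,a,b in [('bar',(237,142),(241,173)),('barFar',(243,101),(268,158)),('barNear',(232,180),(216,187)),('lever tip',(195,135),(206,163))]:
    X,er=tri([cam('top'),cam('side')],[f(*a),g(*b)]); print(n,X.round(4),np.round(er,1),np.round(D(X),1))
E
```

```text
[ 0.49332188 -0.13164446  0.12348386] hood (np.float64(80.04986226017395), np.float64(0.6187685576218998)) rear (np.float64(-2.377625074329498), np.float64(0.46287677104120706)) lip (np.float64(22.320671908100998), np.float64(0.4254415391498363))
bar [0.5163 0.006  0.1795] [0.5 0.6] [66.5  0.5]
barFar [0.5414 0.0043 0.1773] [0.5 0.6] [ 69.2 -24.5]
barNear [0.4932 0.0072 0.182 ] [1.4 1.7] [63.6 23.4]
lever tip [0.5193 0.0352 0.1681] [0.7 0.9] [95.7  2.6]
```

```bash
python3 -m inch '{"translation":[[0,0,0.25],[0,0,0.5],[0,0,0.75],[0,0,1],[0,0,1]],"rot":[[-0.1,0.018,0],[-0.2,0.036,0],[-0.3,0.055,0],[-0.41,0.074,0],[-0.41,0.074,0]],"jaw":[0,0,0,0,0]}' 20;for i in 1 2; do python3 -m inch '{"translation":[[0.045,0.26,0.02],[0.09,0.53,0.04],[0.136,0.79,0.06],[0.136,0.79,0.06]],"rot":[[0,0,0],[0,0,0],[0,0,0],[0,0,0]],"jaw":[0,0,0,0]}'; done; python3 - <<'E'
from h import *
s=r.read_state(); R=Rn.from_quat(s['eef_rot']).as_matrix(); print(R.round(3),s['joint_positions'])
e=np.array([.1766,.9843]);l=np.array([-e[1],e[0]]);d=np.array(s['ee_pos'][:2])-[.505,-.0595];print('dock',d@e,d@l)
E
```

```text
time: 14.8
ee_pos: [0.4956, -0.1276, 0.2257]
eef_rot: [0.764, 0.645, -0.002, 0.001]
ft_force: [0.1, 0.9, -1.0]
width: 0.0026
time: 15.2
ee_pos: [0.509, -0.0443, 0.23]
eef_rot: [0.762, 0.647, -0.003, -0.0]
ft_force: [-0.9, 0.7, -1.0]
width: 0.0005
time: 15.6
ee_pos: [0.5222, 0.0384, 0.2344]
eef_rot: [0.761, 0.649, -0.003, -0.002]
ft_force: [-0.1, 0.1, -0.6]
width: 0.0002
[[ 0.157  0.988 -0.007]
 [ 0.988 -0.157 -0.002]
 [-0.003 -0.007 -1.   ]] [-0.5899105   0.10801122  0.46481274  1.74315673 -0.04937379  1.30958732
 -0.27207127]
dock 0.09941067016799635 0.0003566605111687505
```

```bash
python3 -m inch '{"translation":[[-0.017,-0.1,0],[-0.017,-0.1,-0.15],[-0.017,-0.1,-0.3],[-0.017,-0.1,-0.42],[-0.017,-0.1,-0.47],[-0.017,-0.1,-0.47]],"rot":[[0,0,0],[0,0,0],[0,0,0],[0,0,0],[0,0,0],[0,0,0]],"jaw":[0,0,0,0,0,0]}'; python3 - <<'E'
from h import *
s,im=shot('side','s7')
a=cv2.resize(im[130:280,250:400],None,fx=4,fy=4,interpolation=cv2.INTER_CUBIC)
cv2.imwrite('pics/s7c.png',np.clip(a*1.2,0,255).astype('uint8'))
C=cam('side');e=np.array([.1766,.9843])
print(s['ee_pos'],[(proj(C,np.array(s['ee_pos'])-[0,0,.011])-[250,130])*4])
E
```

```text
time: 16.2
ee_pos: [0.52, 0.0276, 0.1866]
eef_rot: [0.761, 0.649, -0.004, -0.002]
ft_force: [0.4, -0.1, 0.7]
width: 0.0005
[0.51996236 0.02763633 0.18662756] [array([216.76149291, 236.99523681])]
```

View pics/s7c.png

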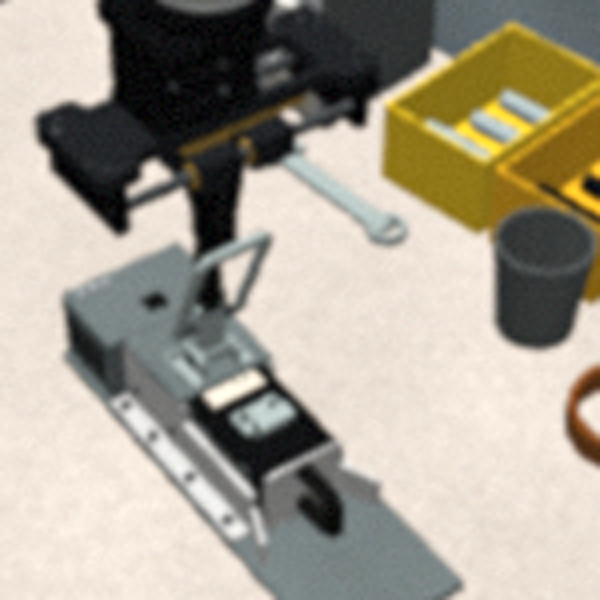

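The fingers stand behind the bar, between it and the lever, and the bail hasn't been disturbed. Next I push it toward the mouth along its arc.

```bash
python3 -m inch '{"translation":[[-0.008,-0.045,0],[-0.016,-0.09,0],[-0.027,-0.15,-0.02],[-0.037,-0.207,-0.05],[-0.046,-0.26,-0.09],[-0.056,-0.31,-0.13],[-0.063,-0.35,-0.17],[-0.07,-0.394,-0.21],[-0.078,-0.433,-0.25],[-0.085,-0.472,-0.29],[-0.085,-0.472,-0.29]],"rot":[[0,0,0],[0,0,0],[0,0,0],[0,0,0],[0,0,0],[0,0,0],[0,0,0],[0,0,0],[0,0,0],[0,0,0],[0,0,0]],"jaw":[0,0,0,0,0,0,0,0,0,0,0]}'; python3 -m inch '{"translation":[[0,0,0],[0,0,0.2],[0,0,0.4],[0,0,0.4],[0,0,0.4]],"rot":[[0,0,0],[0,0,0],[0,0,0],[0,0,0],[0,0,0]],"jaw":[0,0,0,0,0]}'; python3 - <<'E'
from h import *
s,im=shot('side','s8')
a=cv2.resize(im[130:280,250:400],None,fx=4,fy=4,interpolation=cv2.INTER_CUBIC)
cv2.imwrite('pics/s8c.png',np.clip(a*1.2,0,255).astype('uint8')); shot('top','t8')
E
```

```text
time: 17.35
ee_pos: [0.5115, -0.02, 0.1578]
eef_rot: [0.761, 0.649, -0.004, -0.002]
ft_force: [0.5, 0.0, -0.0]
width: 0.0002
time: 17.85
ee_pos: [0.5117, -0.0197, 0.1978]
eef_rot: [0.761, 0.649, -0.004, -0.002]
ft_force: [-0.5, -0.1, 0.3]
width: 0.0005
```

View pics/s8c.png

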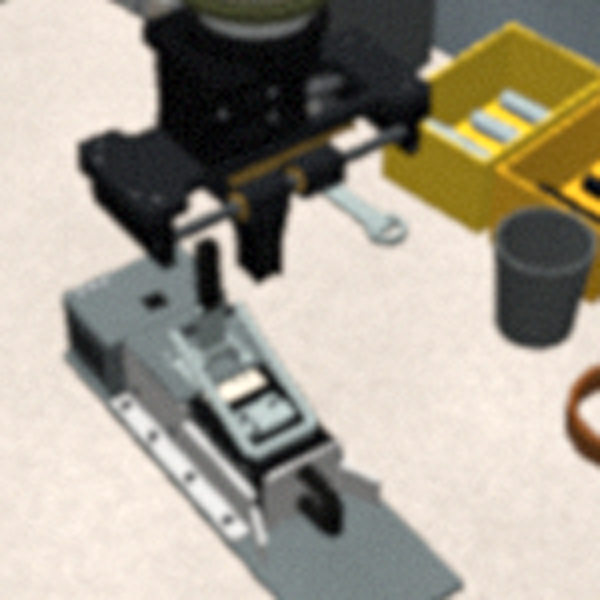

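The bail has fallen over the keeper: its bar is at crop (250,455)–(318,418), in front of the keeper at about (270,410). The lever is still upright at (208,270). I'll check the bar's position numerically and bring the finger in front of the lever.

```bash
python3 - <<'E'
from h import *
C=cam('side');X=plane(C,(284/4+249.6,437/4+129.6),.062)
e=np.array([.1766,.9843]);d=X[:2]-[.505,-.0595];print('bar dock x',d@e,'y',d@[-e[1],e[0]])
E
python3 -m inch '{"translation":[[0,0.02,-0.19],[0,0.02,-0.38],[0.026,0.15,-0.38],[0.052,0.29,-0.38],[0.052,0.29,-0.38]],"rot":[[0,0,0],[0,0,0],[0,0,0],[0,0,0],[0,0,0]],"jaw":[0,0,0,0,0]}'
```

```text
bar dock x 0.016821906212573862 y 0.0022297024847938575
time: 18.45
ee_pos: [0.5171, 0.0124, 0.1596]
eef_rot: [0.76, 0.65, -0.004, -0.002]
ft_force: [0.3, 0.2, 0.1]
width: 0.0001
```

```bash
python3 -m inch '{"translation":[[0.015,0.083,0],[0.027,0.147,0],[0.038,0.212,0],[0.05,0.275,-0.01],[0.061,0.34,-0.02],[0.073,0.403,-0.04],[0.083,0.461,-0.065],[0.093,0.517,-0.095],[0.103,0.573,-0.13],[0.112,0.625,-0.17],[0.121,0.674,-0.214],[0.129,0.718,-0.265],[0.136,0.757,-0.314],[0.136,0.757,-0.314]],"rot":[[0,0,0],[0,0,0],[0,0,0],[0,0,0],[0,0,0],[0,0,0],[0,0,0],[0,0,0],[0,0,0],[0,0,0],[0,0,0],[0,0,0],[0,0,0],[0,0,0]],"jaw":[0,0,0,0,0,0,0,0,0,0,0,0,0,0]}'
```

```text
time: 19.85
ee_pos: [0.5303, 0.089, 0.1273]
eef_rot: [0.759, 0.651, -0.004, -0.003]
ft_force: [-1.0, 0.3, 0.1]
width: 0.0006
```

```bash
python3 -m inch '{"translation":[[0.005,0.03,-0.05],[0.01,0.06,-0.1],[0.014,0.08,-0.16],[0.018,0.104,-0.22],[0.02,0.116,-0.27],[0.02,0.12,-0.31],[0.023,0.13,-0.33],[0.023,0.13,-0.35],[0.023,0.13,-0.35]],"rot":[[0,0,0],[0,0,0],[0,0,0],[0,0,0],[0,0,0],[0,0,0],[0,0,0],[0,0,0],[0,0,0]],"jaw":[0,0,0,0,0,0,0,0,0]}'
for i in 1 2; do python3 -m inch '{"translation":[[0,0,-0.01],[0,0,-0.02],[0,0,-0.02]],"rot":[[0,0,0],[0,0,0],[0,0,0]],"jaw":[0,0,0]}'; done
```

```text
time: 20.75
ee_pos: [0.5326, 0.1021, 0.0925]
eef_rot: [0.759, 0.651, -0.004, -0.003]
ft_force: [0.2, 0.1, -0.3]
width: -0.0001
time: 21.05
ee_pos: [0.5328, 0.1021, 0.0921]
eef_rot: [0.759, 0.651, -0.004, -0.003]
ft_force: [-8.5, -1.4, 17.8]
width: 0.0004
time: 21.35
ee_pos: [0.5329, 0.1021, 0.092]
eef_rot: [0.76, 0.65, -0.003, -0.004]
ft_force: [-9.8, -1.6, 22.5]
width: 0.0005
```

```bash
python3 -m inch '{"translation":[[0,0,0.1],[0,0,0.4],[0,0,0.8],[0,0,1],[0,0,1]],"rot":[[0,0,0],[0,0,0],[0,0,0],[0,0,0],[0,0,0]],"jaw":[0,0,0,0,0]}'; for i in 1 2; do python3 -m inch '{"translation":[[-0.25,0.3,0.3],[-0.5,0.6,0.5],[-0.75,0.9,0.5],[-0.75,0.9,0.5]],"rot":[[0,0,0],[0,0,0],[0,0,0],[0,0,0]],"jaw":[0,0,0,0]}'; done; python3 - <<'E'
from h import *
s,im=shot('side','s9'); s,t=shot('top','t9')
a=cv2.resize(im[150:300,250:400],(450,450),interpolation=cv2.INTER_CUBIC)
b=cv2.resize(t[170:320,200:330],(350,404),interpolation=cv2.INTER_CUBIC); b=cv2.copyMakeBorder(b,0,46,0,0,0)
cv2.imwrite('pics/c9.png',np.clip(np.hstack([a,b])*1.3,0,255).astype('uint8')); print(s['ee_pos'],s['time'])
E
```

```text
time: 21.85
ee_pos: [0.5347, 0.1023, 0.1955]
eef_rot: [0.76, 0.65, -0.001, -0.003]
ft_force: [0.1, 0.0, 0.2]
width: 0.0007
time: 22.25
ee_pos: [0.4567, 0.197, 0.2454]
eef_rot: [0.757, 0.653, -0.0, -0.004]
ft_force: [0.4, -0.0, -0.2]
width: 0.0005
time: 22.65
ee_pos: [0.3785, 0.291, 0.2951]
eef_rot: [0.755, 0.656, -0.0, -0.004]
ft_force: [-0.3, 0.0, 0.1]
width: 0.0002
[0.38036888 0.28841058 0.29472785] 22.7
```

View pics/c9.png

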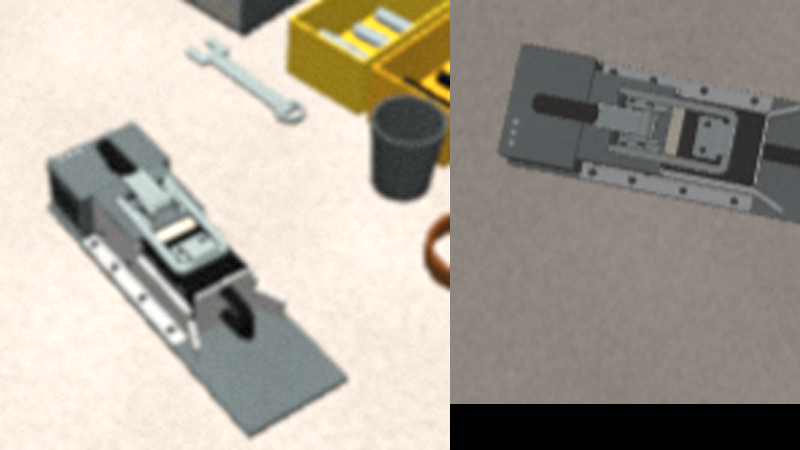

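The lever lies flat at (560,105) in the top crop, and the bail surrounds the keeper. I'm checking numerically how far the pack was drawn in, and whether the bar is under the lip.

```bash
python3 - <<'E'
from h import *
C=cam('top'); e=np.array([.1766,.9843]);l=np.array([-e[1],e[0]])
A=cv2.cvtColor(cv2.imread('pics/t9.png'),cv2.COLOR_BGR2GRAY).astype(np.float32)
xs=np.arange(-12,44,2)
print('x   ',xs.tolist())
for y,z in [(0,.07),(-8,.07),(8,.07),(18,.064),(-18,.064)]:
    p=np.array([proj(C,[*(np.array([.505,-.0595])+e*x/1e3+l*y/1e3),z]) for x in xs],np.float32)
    print(y,cv2.remap(A,p[:,:1],p[:,1:],1).ravel().astype(int).tolist())
z=.058
xs=np.arange(-12,14,2)
print('rear z58',xs.tolist())
for y in (-20,20):
    p=np.array([proj(C,[*(np.array([.505,-.0595])+e*x/1e3+l*y/1e3),z]) for x in xs],np.float32)
    print(y,cv2.remap(A,p[:,:1],p[:,1:],1).ravel().astype(int).tolist())
E
```

```text
x    [-12, -10, -8, -6, -4, -2, 0, 2, 4, 6, 8, 10, 12, 14, 16, 18, 20, 22, 24, 26, 28, 30, 32, 34, 36, 38, 40, 42]
0 [34, 34, 34, 34, 34, 45, 72, 69, 36, 36, 34, 36, 36, 37, 37, 37, 37, 39, 52, 94, 95, 93, 93, 94, 95, 95, 94, 93]
-8 [65, 67, 68, 68, 67, 69, 98, 62, 37, 35, 35, 35, 36, 35, 36, 36, 36, 39, 59, 92, 94, 94, 94, 96, 96, 95, 94, 94]
8 [41, 37, 42, 43, 43, 53, 72, 65, 37, 37, 36, 37, 38, 37, 37, 36, 37, 38, 53, 83, 95, 94, 93, 96, 96, 96, 95, 94]
18 [67, 68, 68, 68, 68, 75, 85, 60, 38, 37, 36, 36, 36, 36, 36, 37, 37, 39, 53, 75, 90, 84, 59, 37, 48, 55, 57, 53]
-18 [68, 68, 68, 67, 67, 71, 92, 61, 41, 35, 34, 35, 36, 35, 34, 35, 35, 38, 54, 78, 91, 89, 65, 46, 50, 64, 67, 61]
rear z58 [-12, -10, -8, -6, -4, -2, 0, 2, 4, 6, 8, 10, 12]
-20 [68, 68, 68, 67, 66, 70, 95, 64, 40, 35, 34, 36, 36]
20 [67, 68, 68, 68, 67, 70, 77, 67, 37, 37, 38, 36, 36]
```

```bash
python3 -c "
from bench import r
print(r.close_job(), r.read_state()['time'])"
```

```text
the job is handed in; nothing more can be done
the job is handed in; nothing more can be done
```

The pack is loaded and latched, and I handed the job in at about 23 s of the 72 s allowed. I set it on the tray handle outwards and let go, slid it in by the handle until the contacts pushed back at about 11 N, and released it. I then tipped the bail over the keeper and pressed the lever flat; it stopped at about 22 N.

**Last checks, from pictures taken after the arm had moved away:**
- **Pack:** its rear edge is at dock x ≈ 0 mm, flush with the mouth. The pack was at about 62.4 mm before latching, against a fully home 65 mm.
- **Bail:** the bar is at about x = 28.5 mm (28 expected), and the lip's edge is at about 25 mm, so it is under the hook.
- **Lever:** it stays flat with nothing touching it.
- **Bystanders:** the arm touched nothing else on the bench, by plan and in the pictures I viewed. I did not measure each item again afterwards.

**Disagreement:** the first high wrist view put the pack and dock 5 to 7 mm off the top camera's figures along y. A closer wrist view agreed with the top camera to about 4 mm, and I used those values. No check failed.

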